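Sweep the brass scrap off the jeweller's board into the catch tray

TASK

Clear the scrap from the jeweller's work board: with your fingertips, sweep the four solid brass scrap pieces (the square bar end, the flat strip end, the angle end and the round casting button) along the board and over its open front edge, so that all four lie in the catch tray below. Do not lift the scrap off the board, and leave the two finished rings, the upright punch and everything else on the bench standing or lying where it is.

Things in the scene. Friction and masses are not known exactly. Their poses are not given: they have to be found in the camera images.
- work_board: wooden jeweller's board with tray and pin, fixed, place and yaw vary. Origin on the bench top (z = 0), x from the open front edge (-x, robot's side) to the back, y along the front edge, z up. Its flat working surface is 60 mm up, x -130 to +128, y -198 to +198 mm. Rails 12 mm wide, 12 mm high edge it at the back and both ends (inner faces x = +128, y = -198, +198 mm); the front is open above the tray
- front_edge (a point): middle of the open front edge of the work board, at the height of its working surface; axes as the work board's
- tray_floor (a point): centre of the inner floor of the black steel catch tray, 57 mm below the working surface; axes as the work board's. Open at the top, 150 mm (x) by 410 mm (y) outside, walls 3 mm thick, rims 32 mm above the bench. Its back 25 mm lie under the board; the other 125 mm lie open in front of the front edge, along the board's whole length
- bench_pin (a point): middle of the wooden bench pin, a notched block that juts 90 mm forward from the front edge over the tray at the board's -y end, 45 mm wide (y), its top 2 mm below the working surface (this point). A clamp strip 16 mm wide (x) and 55 mm long (y) over its root rises 2 mm above the working surface. Scrap cannot drop into the tray there; axes as the work board's
- bar_end: scrap: sawn end of a square brass bar, 34 x 14 x 14 mm, about 57 g, lying on the work board; origin at the centre of its underside, x along its length
- strip_end: scrap: sawn end of a flat brass strip, 38 x 18 x 6 mm thick, about 35 g, lying flat on the work board; origin at the centre of its underside, x along its length
- angle_end: scrap: sawn end of brass angle bar, a solid L profile lying on one leg: base 24 (x) x 28 (y) x 4 mm, upright leg 4 mm thick and 24 mm high along its +x side, about 42 g; origin at the centre of the base's underside
- casting_button: scrap: solid round brass casting button, 28 mm across and 12 mm high, domed, with a sprue stub of 8 mm diameter on top (21 mm high in all), about 50 g, on the work board; origin at the centre of its underside
- band_ring: finished piece, to be left: plain brass finger ring lying flat on the work board, 24 mm outside, 19 mm inside, 9 mm high; origin at the centre of its underside
- signet_ring: finished piece, to be left: brass finger ring with a flat rectangular face on one side, lying on the work board near its pin end, 24 mm outside, 11 mm high; origin at the centre of its underside
- doming_punch: to be left: steel doming punch standing upright on the work board, a round 18 mm bar with a 20 mm ball end, 52 mm tall; origin at the centre of its foot
- hammer: bystander: hammer, 240 mm long, lying on the bench left of the work board (+y); origin on the bench under it
- ring_mandrel: bystander: tapered steel ring mandrel with a wooden handle, 350 mm long, 25 mm thick, lying on the bench right of the work board (-y); origin on the bench under it
- salve_pot: bystander: round white pot with a grey lid, 84 mm across, 50 mm high, on the bench to the left; origin at the centre of its underside
- pickle_jar: bystander: glass jar, 60 mm across, 85 mm high, on the bench to the right; origin at the centre of its underside

How it is judged:
At the end, for the whole second after the job is handed in: All four scrap pieces (bar end, strip end, angle end, casting button) lie at rest inside the catch tray, below its rim; the two rings, the punch, the hammer, the mandrel, the pot and the jar are within 15 mm of where they began, and the punch is upright (within 0.2 rad) (x of bar_end in the frame of tray_floor between -0.075 and 0.075 m and y of bar_end in the frame of tray_floor between -0.205 and 0.205 m and z of each of bar_end, strip_end, angle_end, casting_button in the frame of tray_floor below 0.029 m and linear speed of each of bar_end, strip_end, angle_end, casting_button below 0.02 m/s and x of strip_end in the frame of tray_floor between -0.075 and 0.075 m and y of strip_end in the frame of tray_floor between -0.205 and 0.205 m and x of angle_end in the frame of tray_floor between -0.075 and 0.075 m and y of angle_end in the frame of tray_floor between -0.205 and 0.205 m and x of casting_button in the frame of tray_floor between -0.075 and 0.075 m and y of casting_button in the frame of tray_floor between -0.205 and 0.205 m and distance of each of band_ring, signet_ring, doming_punch, hammer, ring_mandrel, salve_pot, pickle_jar from where it was at the start of the episode below 0.015 m and angle between doming_punch's own z axis and vertical below 0.2 rad); the robot touches nothing.
It fails at once if a piece of scrap is lifted more than 25 mm above the work board (height (world z) of any of bar_end, strip_end, angle_end, casting_button above 0.085 m).
It fails at once if a ring, the punch or another thing on the bench is shifted by more than 15 mm (distance of any of band_ring, signet_ring, doming_punch, hammer, ring_mandrel, salve_pot, pickle_jar from where it was at the start of the episode above 0.015 m).
It fails at once if the doming punch is knocked over (angle between doming_punch's own z axis and vertical above 0.5 rad).
It also fails if it takes over 72 s, if anything falls off the work surface, if the arm or the gripper's body presses on something with over 40 N, if the wrist force passes 120 N, or if a joint passes its speed limit or range.

ROBOT

A 7-joint arm with a two-finger parallel gripper is mounted at the origin on the work surface. World frame = base frame: x ahead of the robot, y to its left, z up, the work surface at z = 0. Lengths are in m, angles in rad, forces in N, time in s.
With the tool pointing down it reaches from about 0.425 to 0.875 m from the base axis. Payload 4.7 kg.
Tool frame: the origin (TCP) lies where the fingers leave the gripper's body, on its centre line; the fingertips stand 70 mm ahead of it and the grasp point (between the pads) lies 51 mm ahead of it; z points along the fingers, y is the line along which they close (so a half turn about z gives the same grasp; the last joint's range is limited). The gripper opens to 87 mm and grips with 3 to 60 N. Pads are 19 mm wide; open, the fingers measure 117 mm over their backs; the gripper's body (75 mm by 190 mm) begins 51 mm behind the grasp point.
Start: joints at [1.272, 0.321, -0.07, 1.45, 0.023, 1.371, -0.057], TCP at [0.2, -0.618, 0.292] pointing down, gripper open.
Joint ranges: [-2.86, 2.86], [-0.3, 2.09], [-1.38, 1.24], [0.06, 2.45], [-1.56, 4.7], [0.09, 2.05], [-2.69, 2.69]. Speed limits (rad/s): [2.57, 2.57, 3.14, 3.14, 3.14, 3.14, 3.14].

INTERFACE

Orientations are given as a rotation vector (axis times angle).
In Python, from bench import ctrl gives the robot as it stands.
- The arm moves only by the tool play_rows, never from a script. Its argument "increments" is a list that holds one entry, the list of rows, each a list of 7 numbers: the shift along the tool's x, y, z as a fraction of full scale, then the turn, a rotation vector about the tool's x, y, z as a fraction of full scale, then the gripper command: -1 is shut, 1 is fully open, values between are in proportion. A call has 1 to 8 rows; each row is the pose to reach, as a shift and turn from the pose commanded when the call began, along the tool's axes at that moment; what a row does not reach only later rows make up. Full scale, the value 1, is 0.1 m for a shift and 90 degrees for a turn. A row lasts 1/10 s, in which the tool goes at most 50 mm and 8.59 degrees, less where a joint would pass 70% of its speed; a pose out of reach is approached as far as the arm can. A call with a number of a shift or a turn outside -1 to 1 is refused whole. A call with a gripper value outside its range is refused whole. The fingers move at their own pace and stop on an object; "squeeze" is the grip in N (left out, the last holds). Time passes only in rows, so rows that repeat a pose let the fingers close. It gives the time, the measured TCP pose, the force, the opening and the grip force at its end, in the units of the state.
- ctrl.get_state(): the state, without advancing time (a new reading comes with each control period).
- ctrl.get_image(name): name is "scene" or "top" or "wrist"; returns the picture (480x640x3 uint8, red, green, blue); there is no depth.
- ctrl.get_calibration(name): a dict with "vertical_fov" (degrees; the focal length in pixels is half the picture's height over the tangent of half this angle, whatever the lens; pixels are square), "cx", "cy" (the principal point, pixels), "dist_coeffs" ([k1, k2, p1, p2, k3] as OpenCV has them; the pictures are not rectified), "R" (3x3) and "t" (3): a world point X has camera coordinates R X + t; the wrist camera has in their place "T_tool_cam" (4x4, takes a point from camera to tool coordinates, whose origin is the TCP and whose axes are the flange's). Camera axes: x right, y down, z forward; pixel columns grow to the right and rows downward; lengths in m; the calibration is good to about 2 mm. A picture is of the moment at which its call begins: read the wrist's pose just before it. get_calibration takes no time and is no camera call.
- ctrl.close_job(): hands the job in; it is judged then, once.
The state is a dict: "time": time; "joint_positions": joint angles; "qd": joint speeds; "joint_torque": joint torques, N m; "position": TCP position; "tool_rot": TCP orientation; "ft_force": force on the tool from outside, world axes, zero at the start; "torque": the same for the moment, N m; "grip_width": opening from 0.0 (shut) to 1.0 (fully open); "grip_force": force on a finger pad.
Only numpy, scipy, OpenCV 4.12 (cv2) and the standard library are available. Lean on these libraries where they do the work, as an engineer would, in place of code of your own. Each camera call takes 0.05 s, during which the arm holds its last target. There are 200 camera calls.

## Working session

There is one attempt and no reset: what is moved stays moved. The work goes in short steps, Python scripts to look and compute and a tool call to move; the robot and the scene stay as the last step left them, time stands still between calls to the robot, and variables do not carry over. Pictures are saved under pics/ and viewed, at most 10 in all, crops included, and the job is handed in when it is done.

Besides the shell and the picture viewer there is one more tool, called as name(argument=value, ...), one argument or row to a line, values as JSON. play_rows: Moves the arm, as the interface text tells. Shift numbers are shares of 0.1 m and turn numbers shares of 90 degrees, none past 1 either way. Its arguments: {"type":"object","properties":{"increments":{"type":"array"},"squeeze":{"type":"number"}},"required":["increments"]}

```bash
mkdir -p pics; python3 - <<'E'
from bench import ctrl
import cv2
s=ctrl.get_state();print(s['time'],s['position'],s['tool_rot'],s['grip_width'])
for n in("top","scene"):
    im=ctrl.get_image(n);cv2.imwrite(f"pics/{n}0.png",im[:,:,::-1])
    c=ctrl.get_calibration(n);print(c)
E
```

```text
0.0 [ 0.19986965 -0.61807874  0.29117539] [-3.10142826e+00 -4.89174648e-01  6.41084412e-04] 1.0005583577722006
{'vertical_fov': 47.430584606265015, 'cx': 329.3167506773939, 'cy': 230.16198370057364, 'dist_coeffs': array([-0.14645023,  0.        ,  0.        ,  0.        ,  0.        ]), 'R': array([[-0.02932697, -0.99956846,  0.00168026],
       [-0.98342519,  0.02855235, -0.17905212],
       [ 0.17892687, -0.00690347, -0.98383816]]), 't': array([0.02572241, 0.51905664, 1.58606287])}
{'vertical_fov': 48.138218477785024, 'cx': 315.92411126664973, 'cy': 237.1442191378054, 'dist_coeffs': array([0.02025793, 0.        , 0.        , 0.        , 0.        ]), 'R': array([[-1.29368386e-01,  9.91596588e-01,  1.64980589e-04],
       [ 8.27729903e-01,  1.08081174e-01, -5.50619349e-01],
       [-5.46010099e-01, -7.10961771e-02, -8.34756435e-01]]), 't': array([ 0.07146053, -0.39416026,  1.62157951])}
```

View pics/top0.png

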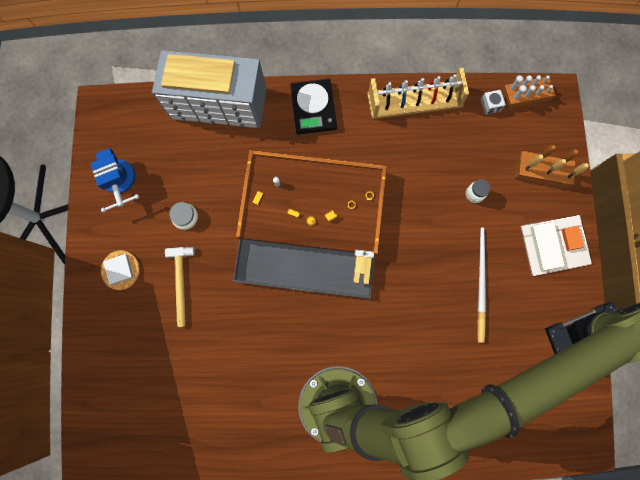

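View pics/scene0.png

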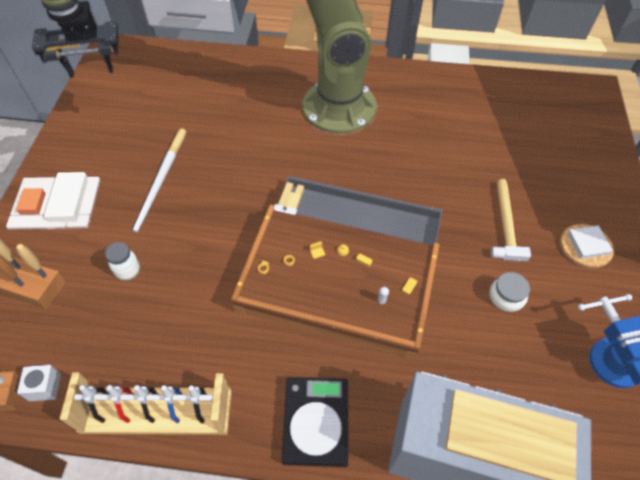

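The top view shows the board at about (240–385, 150–300). The punch is at (277,181), with brass pieces at (258,198), (293,213), (311,221) and (331,216), and rings at (351,205) and (369,196). I'll enlarge it.

```bash
python3 - <<'E'
import cv2
for n,(x,y,w,h) in {"top":(232,148,160,118),"scene":(230,180,220,165)}.items():
    im=cv2.imread(f"pics/{n}0.png")[y:y+h,x:x+w];k=800/w
    b=cv2.resize(im,None,fx=k,fy=k,interpolation=cv2.INTER_CUBIC)
    for u in range(x-x%20+20,x+w,20): cv2.putText(b,str(u),(int((u-x)*k),10),0,.4,(255,255,255),1); cv2.line(b,(int((u-x+.5)*k),12),(int((u-x+.5)*k),600),(200,200,200),1)
    for u in range(y-y%20+20,y+h,20): cv2.putText(b,str(u),(0,int((u-y)*k)),0,.4,(255,255,255),1); cv2.line(b,(0,int((u-y+.5)*k)),(800,int((u-y+.5)*k)),(200,200,200),1)
    cv2.imwrite(f"pics/{n}_c.png",b[:600])
E
```

```text
(no output)
```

View pics/top_c.png

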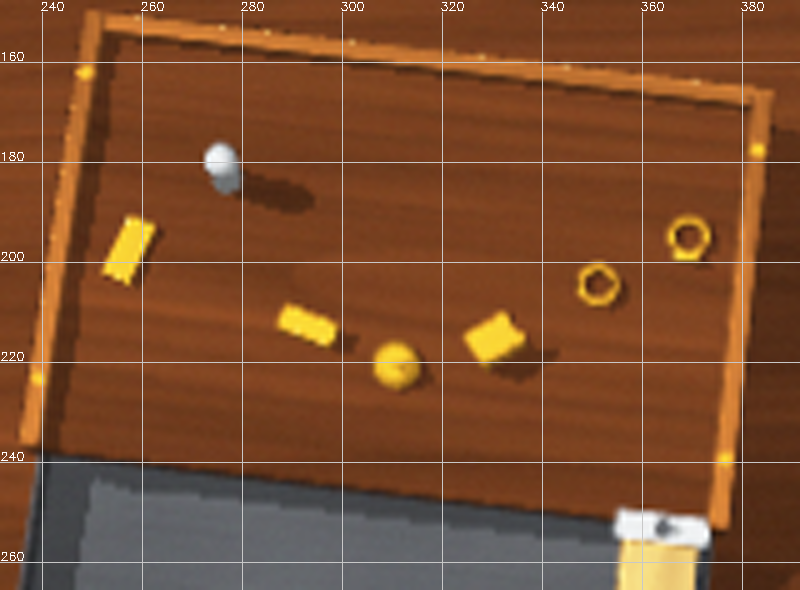

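View pics/scene_c.png

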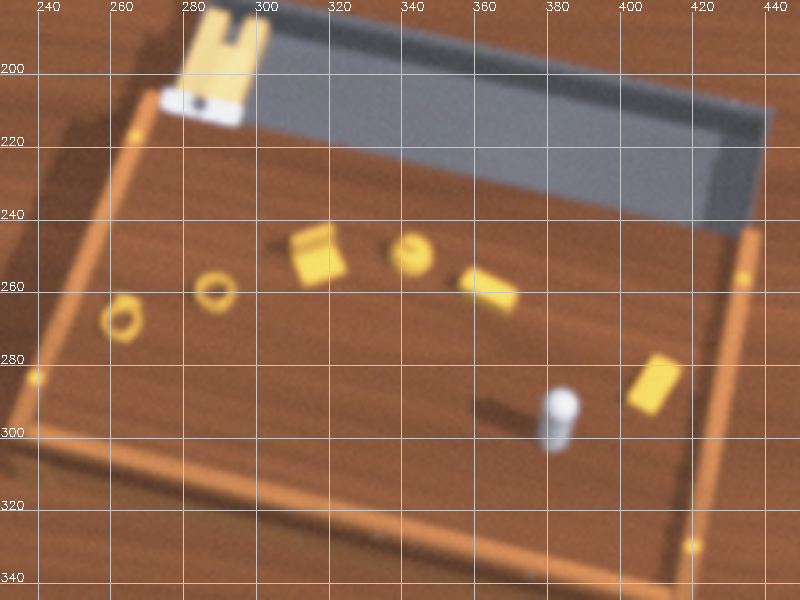

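```bash
cat > h.py <<'E'
import numpy as np,cv2
from bench import ctrl
from scipy.spatial.transform import Rotation as Ro
def cam(n,s=None):
    c=ctrl.get_calibration(n);f=240/np.tan(np.radians(c['vertical_fov']/2))
    K=np.array([[f,0,c['cx']],[0,f,c['cy']],[0,0,1.]])
    if n=='wrist':
        T=np.eye(4);T[:3,:3]=Ro.from_rotvec(s['tool_rot']).as_matrix();T[:3,3]=s['position'];M=np.linalg.inv(T@c['T_tool_cam']);R,t=M[:3,:3],M[:3,3]
    else: R,t=np.array(c['R']),np.array(c['t'])
    return K,np.array(c['dist_coeffs']),R,t
def world(C,uv,z):
    K,d,R,t=C
    p=cv2.undistortPoints(np.array([[uv]],float),K,d)[0,0]
    r=R.T@np.array([p[0],p[1],1]);o=-R.T@t
    return (o+r*(z-o[2])/r[2])[:2]
E
python3 - <<'E'
from h import *
A=cam('top');B=cam('scene')
P={'strip':((129,250),(655,385),.066),'bar':((307,325),(489,290),.074),'button':((396,366),(411,254),.068),'angle':((495,338),(318,256),.066),'band':((599,284),(216,292),.067),'signet':((688,237),(122,318),.068),'punchtop':((220,158),(563,404),.104),
'railBL':((90,10),(683,598),.072),'railBR':((773,90),(20,432),.072),'edgeL':((42,452),(742,236),.06),'edgeR':((612,520),(244,126),.06),
'strip1':((142,217),(640,410),.066),'strip2':((115,281),(668,360),.066),'bar1':((283,315),(465,275),.074),'bar2':((332,336),(514,305),.074)}
for k,(a,b,z) in P.items():
    print(k,world(A,(231.6+a[0]/5,147.6+a[1]/5),z).round(4),world(B,(229.6+b[0]/3.636,179.6+b[1]/3.636),z).round(4))
print(ctrl.get_calibration('wrist'))
E
```

```text
strip [0.6214 0.223 ] [0.6226 0.2222]
bar [0.5705 0.1166] [0.5723 0.1146]
button [0.5455 0.0647] [0.5482 0.0627]
angle [0.5611 0.0056] [0.5562 0.0032]
band [ 0.592  -0.0573] [ 0.5921 -0.0578]
signet [ 0.6191 -0.1116] [ 0.6193 -0.1135]
punchtop [0.666  0.1644] [0.6637 0.1637]
railBL [0.7711 0.2459] [0.7632 0.242 ]
railBR [ 0.708  -0.1667] [ 0.7082 -0.1595]
edgeL [0.5013 0.2763] [0.5013 0.2755]
edgeR [ 0.4509 -0.0601] [ 0.4557 -0.0605]
strip1 [0.6415 0.2151] [0.6412 0.2136]
strip2 [0.6026 0.2315] [0.6038 0.2296]
bar1 [0.577  0.1307] [0.5632 0.0985]
bar2 [0.5634 0.1019] [0.5813 0.1311]
{'vertical_fov': 58.5396255060525, 'cx': 319.87462226505926, 'cy': 236.54358652147369, 'dist_coeffs': array([-0.02689097,  0.        ,  0.        ,  0.        ,  0.        ]), 'T_tool_cam': array([[-3.98783384e-04, -9.59527271e-01, -2.81615442e-01,
         7.68420363e-02],
       [ 9.99999101e-01, -2.20989854e-05, -1.34075903e-03,
         4.27159717e-04],
       [ 1.28027144e-03, -2.81615723e-01,  9.59526417e-01,
        -9.30234324e-02],
       [ 0.00000000e+00,  0.00000000e+00,  0.00000000e+00,
         1.00000000e+00]])}
```

The two cameras agree to within 1–2 mm. The board is yawed about −8.2°. I'll align the tool with the board axes and travel over at height with the fingers nearly shut.

play_rows(
  increments=[
    [[0.5, -0.5, 0, 0, 0, 0.1, -0.68], [1, -1, 0, 0, 0, 0.2, -0.68], [1, -1, 0, 0, 0, 0.29, -0.68], [1, -1, 0, 0, 0, 0.29, -0.68], [1, -1, 0, 0, 0, 0.29, -0.68], [1, -1, 0, 0, 0, 0.29, -0.68]],
  ],
  squeeze=20,
)

```text
time: 0.7
position: [0.2633, -0.4936, 0.2921]
tool_rot: [3.133, -0.225, -0.001]
ft_force: [0.0, -0.8, 0.9]
grip_width: 0.541
grip_force: 0.0
```

play_rows(
  increments=[
    [[0.25, -0.5, 0, 0, 0, 0, -0.68], [0.5, -1, 0, 0, 0, 0, -0.68], [0.5, -1, 0, 0, 0, 0, -0.68]],
  ],
)

```text
time: 1.0
position: [0.3313, -0.3972, 0.2922]
tool_rot: [-3.132, 0.215, -0.002]
ft_force: [0.7, -0.3, 0.7]
grip_width: 0.264
grip_force: 0.0
```

play_rows(
  increments=[
    [[0.25, -0.5, 0, 0, 0, 0, -0.68], [0.5, -1, 0, 0, 0, 0, -0.68], [0.5, -1, 0, 0, 0, 0, -0.68]],
  ],
)

```text
time: 1.3
position: [0.3949, -0.305, 0.2924]
tool_rot: [-3.132, 0.213, -0.002]
ft_force: [0.8, 0.3, -0.3]
grip_width: 0.164
grip_force: 0.0
```

play_rows(
  increments=[
    [[0.25, -0.5, 0, 0, 0, 0, -0.68], [0.5, -1, 0, 0, 0, 0, -0.68], [0.5, -1, 0, 0, 0, 0, -0.68]],
  ],
)

```text
time: 1.6
position: [0.4583, -0.213, 0.2924]
tool_rot: [-3.132, 0.214, -0.003]
ft_force: [-0.5, -0.3, 0.2]
grip_width: 0.157
grip_force: 0.0
```

play_rows(
  increments=[
    [[0.25, -0.5, 0, 0, 0, 0, -0.68], [0.5, -1, 0, 0, 0, 0, -0.68], [0.5, -1, 0, 0, 0, 0, -0.68], [0.5, -1, 0, 0, 0, 0, -0.68]],
  ],
)

```text
time: 2.0
position: [0.5201, -0.1246, 0.2919]
tool_rot: [-3.133, 0.219, 0.001]
ft_force: [0.1, -1.0, 0.7]
grip_width: 0.161
grip_force: 0.0
```

play_rows(
  increments=[
    [[0.25, -0.5, 0, 0, 0, 0, -0.68], [0.5, -1, 0, 0, 0, 0, -0.68], [0.5, -1, 0, 0, 0, 0, -0.68], [0.5, -1, 0, 0, 0, 0, -0.68], [0.5, -1, 0, 0, 0, 0, -0.68]],
  ],
)

```text
time: 2.5
position: [0.5824, -0.0368, 0.2917]
tool_rot: [3.131, -0.23, -0.002]
ft_force: [-0.8, -0.2, 0.6]
grip_width: 0.159
grip_force: 0.0
```

```bash
python3 - <<'E'
from h import *
import json
s=ctrl.get_state();im=ctrl.get_image('wrist');cv2.imwrite('pics/w1.png',im[:,:,::-1])
p=s['position'];print(s['time'],p,s['tool_rot'])
json.dump({'position':list(p),'tool_rot':list(s['tool_rot'])},open('w1.json','w'))
E
```

```text
2.5 [ 0.58235114 -0.03684948  0.29166995] [ 3.13105967e+00 -2.29707740e-01 -2.29259821e-03]
```

View pics/w1.png

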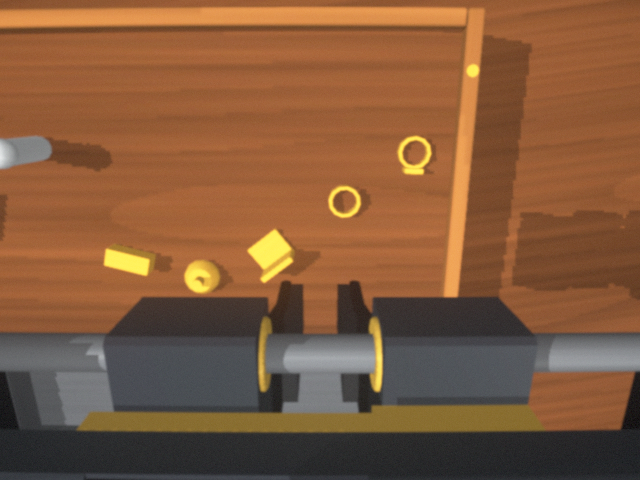

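The wrist view is aligned with the board: angle base at (270,250) with its leg on the front side, button at (202,277), bar at (130,259), band ring at (345,201), signet ring at (415,153).

```bash
python3 - <<'E'
from h import *
import json
s=json.load(open('w1.json'));C=cam('wrist',s)
ex=np.array([.99,-.1415]);ey=np.array([.1415,.99])
for n,uv,z in [('angle',(270,248),.064),('angL',(248,249),.064),('angBack',(274,230),.064),('angR',(295,252),.084),('button',(202,276),.068),('bar',(129,257),.074),('band',(345,202),.067),('signet',(415,153),.068),('punchfoot',(42,149),.06)]:
    p=world(C,uv,z);print(n,p.round(4),'s',(p@ex).round(4),'l',(p@ey).round(4))
p=np.array(s['position'][:2]);print(p@ex,p@ey)
E
```

```text
angle [0.5614 0.0052] s 0.555 l 0.0846
angL [0.5631 0.0225] s 0.5543 l 0.102
angBack [ 5.754e-01 -5.000e-04] s 0.5697 l 0.0809
angR [ 0.5616 -0.0159] s 0.5583 l 0.0638
button [0.5475 0.0622] s 0.5332 l 0.1391
bar [0.5731 0.1126] s 0.5515 l 0.1925
band [ 0.5899 -0.0579] s 0.5922 l 0.0262
signet [ 0.6188 -0.1132] s 0.6287 l -0.0245
punchfoot [0.6625 0.1623] s 0.6329 l 0.2545
0.5817418285394583 0.045921701427126635
```

play_rows(
  increments=[
    [[0.13, -0.37, 0, 0, 0, 0, -0.68], [0.13, -0.37, 0.3, 0, 0, 0, -0.68], [0.13, -0.37, 0.7, 0, 0, 0, -0.68], [0.13, -0.37, 1, 0, 0, 0, -0.68], [0.13, -0.37, 1, 0, 0, 0, -0.68]],
  ],
)

```text
time: 3.05
position: [0.5977, -0.0019, 0.1876]
tool_rot: [3.131, -0.229, -0.014]
ft_force: [-0.3, -0.7, -0.8]
grip_width: 0.161
grip_force: 0.0
```

play_rows(
  increments=[
    [[0, 0, 0.2, 0, 0, 0, -0.68], [0, 0, 0.4, 0, 0, 0, -0.68], [0, 0, 0.55, 0, 0, 0, -0.68], [0, 0, 0.6, 0, 0, 0, -0.68], [0, 0, 0.6, 0, 0, 0, -0.68], [0, 0, 0.6, 0, 0, 0, -0.68]],
  ],
)

```text
time: 3.65
position: [0.6018, 0.0014, 0.1334]
tool_rot: [3.133, -0.224, 0.003]
ft_force: [0.9, 0.8, -0.0]
grip_width: 0.163
grip_force: 0.0
```

play_rows(
  increments=[
    [[-0.05, 0.03, 0.015, 0, 0, 0, -0.68], [-0.13, 0.03, 0.015, 0, 0, 0, -0.68], [-0.22, 0.03, 0.015, 0, 0, 0, -0.68], [-0.31, 0.03, 0.015, 0, 0, 0, -0.68], [-0.4, 0.03, 0.015, 0, 0, 0, -0.68], [-0.5, 0.03, 0.015, 0, 0, 0, -0.68], [-0.6, 0.03, 0.015, 0, 0, 0, -0.68], [-0.7, 0.03, 0.015, 0, 0, 0, -0.68]],
  ],
)

```text
time: 4.45
position: [0.5306, 0.0087, 0.1308]
tool_rot: [3.133, -0.224, 0.001]
ft_force: [0.4, -0.1, 0.7]
grip_width: 0.158
grip_force: 0.3
```

play_rows(
  increments=[
    [[-0.1, 0, 0, 0, 0, 0, -0.68], [-0.2, 0, 0, 0, 0, 0, -0.68], [-0.3, 0, 0, 0, 0, 0, -0.68], [-0.4, 0, 0, 0, 0, 0, -0.68], [-0.5, 0, 0, 0, 0, 0, -0.68], [-0.6, 0, 0, 0, 0, 0, -0.68], [-0.7, 0, 0, 0, 0, 0, -0.68], [-0.77, 0, 0, 0, 0, 0, -0.68]],
  ],
)

```text
time: 5.25
position: [0.4538, 0.0196, 0.1305]
tool_rot: [3.133, -0.224, -0.001]
ft_force: [0.0, 0.2, 0.7]
grip_width: 0.161
grip_force: 0.0
```

play_rows(
  increments=[
    [[0, 0, -0.2, 0, 0, 0, -0.68], [0, 0, -0.4, 0, 0, 0, -0.68], [0.4, -0.2, -0.4, 0, 0, 0, -0.68], [0.7, -0.4, -0.4, 0, 0, 0, -0.68], [1, -0.55, -0.4, 0, 0, 0, -0.68], [1, -0.55, -0.4, 0, 0, 0, -0.68]],
  ],
)

```text
time: 5.85
position: [0.5647, 0.0616, 0.1705]
tool_rot: [-3.13, 0.221, -0.002]
ft_force: [0.2, 0.2, -0.6]
grip_width: 0.156
grip_force: 0.0
```

play_rows(
  increments=[
    [[0.12, 0, 0, 0, 0, 0, -0.68], [0.24, 0, 0, 0, 0, 0, -0.68], [0.24, 0, 0, 0, 0, 0, -0.68], [0.24, 0, 0, 0, 0, 0, -0.68]],
  ],
)

```text
time: 6.25
position: [0.5855, 0.0557, 0.1707]
tool_rot: [3.133, -0.225, -0.001]
ft_force: [-0.5, 0.4, -0.6]
grip_width: 0.161
grip_force: 0.0
```

```bash
python3 - <<'E'
from h import *
s=ctrl.get_state();p=s['position'];print(p,p[0]*.99-p[1]*.1415,p[0]*.1415+p[1]*.99)
a=ctrl.get_image('top')[148:308,232:392,::-1];b=ctrl.get_image('scene')[180:345,230:450,::-1]
cv2.imwrite('pics/c2.png',np.vstack([cv2.resize(a,(400,300)) if 0 else cv2.resize(a,(300,300),interpolation=cv2.INTER_CUBIC),cv2.resize(b,(300,225),interpolation=cv2.INTER_CUBIC)]) if 0 else np.hstack([cv2.resize(a,(400,400),interpolation=2),cv2.resize(b,(400,300),interpolation=2) if 0 else cv2.copyMakeBorder(cv2.resize(b,(400,300),interpolation=2),0,100,0,0,0)]))
E
```

```text
[0.58547365 0.05573351 0.17070094] 0.5717326250426695 0.13802069456305377
```

View pics/c2.png

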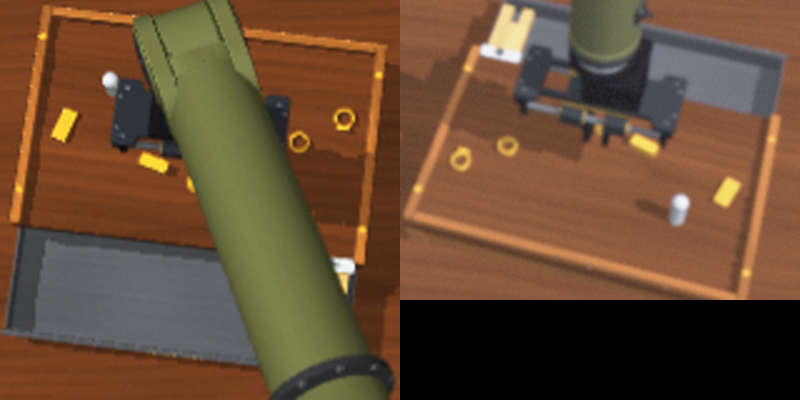

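The arm hides the front of the tray, but nothing is left where the angle was. Button and bar (left crop, 195,185 and 153,162) are undisturbed. Next I'll push the button.

play_rows(
  increments=[
    [[0, -0.015, 0.2, 0, 0, 0, -0.68], [0, -0.015, 0.39, 0, 0, 0, -0.68], [0, -0.015, 0.39, 0, 0, 0, -0.68], [-0.08, -0.015, 0.39, 0, 0, 0, -0.68], [-0.16, -0.015, 0.39, 0, 0, 0, -0.68], [-0.24, -0.015, 0.39, 0, 0, 0, -0.68], [-0.32, -0.015, 0.39, 0, 0, 0, -0.68], [-0.4, -0.015, 0.39, 0, 0, 0, -0.68]],
  ],
)

```text
time: 7.15
position: [0.5455, 0.0635, 0.1319]
tool_rot: [3.133, -0.224, 0.0]
ft_force: [0.5, -0.4, 0.2]
grip_width: 0.162
grip_force: 0.2
```

play_rows(
  increments=[
    [[-0.1, 0, 0, 0, 0, 0, -0.68], [-0.2, 0, 0, 0, 0, 0, -0.68], [-0.3, 0, 0, 0, 0, 0, -0.68], [-0.4, 0, 0, 0, 0, 0, -0.68], [-0.5, 0, 0, 0, 0, 0, -0.68], [-0.6, 0, 0, 0, 0, 0, -0.68], [-0.7, 0, 0, 0, 0, 0, -0.68], [-0.85, 0, 0, 0, 0, 0, -0.68]],
  ],
)

```text
time: 7.95
position: [0.4615, 0.0757, 0.1317]
tool_rot: [-3.133, 0.224, 0.0]
ft_force: [-0.4, -0.2, -0.5]
grip_width: 0.157
grip_force: 0.0
```

play_rows(
  increments=[
    [[0, 0, 0, 0, 0, 0, -0.68], [0, 0, -0.2, 0, 0, 0, -0.8], [0, 0, -0.4, 0, 0, 0, -0.8], [0.4, -0.2, -0.4, 0, 0, 0, -0.8], [0.7, -0.4, -0.4, 0, 0, 0, -0.8], [1, -0.54, -0.4, 0, 0, 0, -0.8], [1, -0.54, -0.4, 0, 0, 0, -0.8]],
  ],
)

```text
time: 8.65
position: [0.5723, 0.116, 0.1713]
tool_rot: [-3.13, 0.224, -0.002]
ft_force: [-0.9, 0.3, 0.9]
grip_width: 0.102
grip_force: 0.0
```

play_rows(
  increments=[
    [[0.2, 0, 0, 0, 0, 0, -0.8], [0.38, 0, 0, 0, 0, 0, -0.8], [0.38, 0, 0, 0, 0, 0, -0.8], [0.38, 0, 0, 0, 0, 0, -0.8]],
  ],
)

```text
time: 9.05
position: [0.6057, 0.1093, 0.1713]
tool_rot: [3.133, -0.225, -0.002]
ft_force: [-0.1, -0.8, 0.4]
grip_width: 0.096
grip_force: 0.0
```

```bash
python3 - <<'E'
from h import *
s=ctrl.get_state();p=s['position'];print(s['time'],p,p[0]*.99-p[1]*.1415,p[0]*.1415+p[1]*.99)
a=ctrl.get_image('top')[148:308,232:392,::-1];b=ctrl.get_image('scene')[180:345,230:450,::-1]
w=cv2.resize(ctrl.get_image('wrist')[:,:,::-1],(266,200))
cv2.imwrite('pics/c3.png',np.hstack([cv2.resize(a,(400,400),interpolation=2),cv2.copyMakeBorder(cv2.resize(b,(400,300),interpolation=2),0,100,0,0,0)]))
E
```

```text
9.05 [0.6057114  0.10925915 0.17127739] 0.5841941153901117 0.19387472329100625
```

View pics/c3.png

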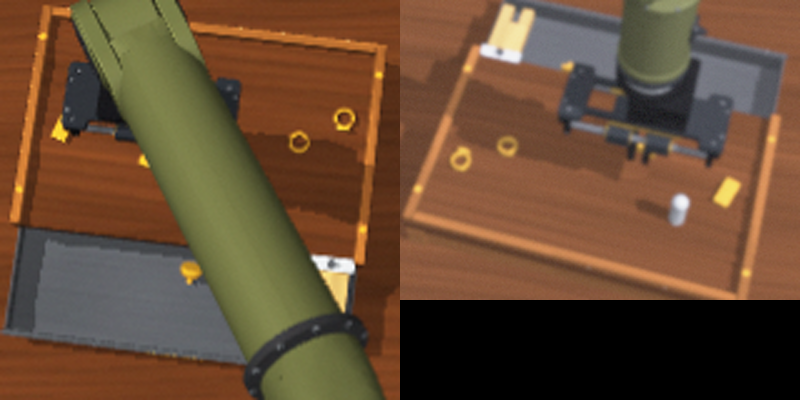

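The button is in the tray at (190,270). A yellow tip shows near the front edge at right-crop (567,66), probably the angle. I'll check it once the arm moves. The bar is next.

play_rows(
  increments=[
    [[0, 0, 0.2, 0, 0, 0, -0.8], [0, 0, 0.4, 0, 0, 0, -0.8], [0, 0, 0.4, 0, 0, 0, -0.8], [-0.1, 0, 0.4, 0, 0, 0, -0.8], [-0.2, 0, 0.4, 0, 0, 0, -0.8], [-0.3, 0, 0.4, 0, 0, 0, -0.8], [-0.4, 0, 0.4, 0, 0, 0, -0.8], [-0.5, 0, 0.4, 0, 0, 0, -0.8]],
  ],
)

```text
time: 10.0
position: [0.5559, 0.1166, 0.1319]
tool_rot: [3.133, -0.224, 0.0]
ft_force: [0.2, 0.2, -0.1]
grip_width: 0.104
grip_force: 0.2
```

play_rows(
  increments=[
    [[-0.1, 0, 0, 0, 0, 0, -0.8], [-0.2, 0, 0, 0, 0, 0, -0.8], [-0.3, 0, 0, 0, 0, 0, -0.8], [-0.4, 0, 0, 0, 0, 0, -0.8], [-0.5, 0, 0, 0, 0, 0, -0.8], [-0.6, 0, 0, 0, 0, 0, -0.8], [-0.7, 0, 0, 0, 0, 0, -0.8], [-0.9, 0, 0, 0, 0, 0, -0.8]],
  ],
)

```text
time: 10.8
position: [0.4676, 0.1293, 0.1317]
tool_rot: [-3.133, 0.225, 0.0]
ft_force: [-0.3, -0.4, 0.5]
grip_width: 0.102
grip_force: 0.0
```

play_rows(
  increments=[
    [[0, 0, 0, 0, 0, 0, -0.8], [0, 0, -0.25, 0, 0, 0, -1], [0, 0, -0.5, 0, 0, 0, -1], [0, -0.5, -0.6, 0, 0, 0, -1], [0.4, -1, -0.7, 0, 0, 0, -1], [0.8, -1, -0.7, 0, 0, 0, -1], [1, -1, -0.7, 0, 0, 0, -1], [1, -1, -0.7, 0, 0, 0, -1]],
  ],
)

```text
time: 11.6
position: [0.5842, 0.2128, 0.2007]
tool_rot: [-3.132, 0.229, 0.0]
ft_force: [-1.0, -0.3, -0.5]
grip_width: 0.008
grip_force: 0.0
```

play_rows(
  increments=[
    [[0.4, -0.1, 0, 0, 0, 0, -1], [0.8, -0.15, 0, 0, 0, 0, -1], [0.8, -0.15, 0, 0, 0, 0, -1], [0.8, -0.15, 0, 0, 0, 0, -1]],
  ],
)

```text
time: 12.0
position: [0.662, 0.2173, 0.2006]
tool_rot: [-3.133, 0.225, 0.004]
ft_force: [-0.8, -0.7, 0.1]
grip_width: 0.006
grip_force: 0.0
```

```bash
python3 - <<'E'
from h import *
s=ctrl.get_state();p=s['position'];print(s['time'],p,p[0]*.99-p[1]*.1415,p[0]*.1415+p[1]*.99)
a=ctrl.get_image('top')[148:308,232:392,::-1];b=ctrl.get_image('scene')[180:300,230:450,::-1]
cv2.imwrite('pics/c4.png',np.hstack([cv2.resize(a,(400,400),interpolation=2),cv2.copyMakeBorder(cv2.resize(b,(400,218),interpolation=2),0,182,0,0,0)]))
E
```

```text
12.0 [0.66197543 0.2173419  0.20063886] 0.6246017951644806 0.3088380078227433
```

View pics/c4.png

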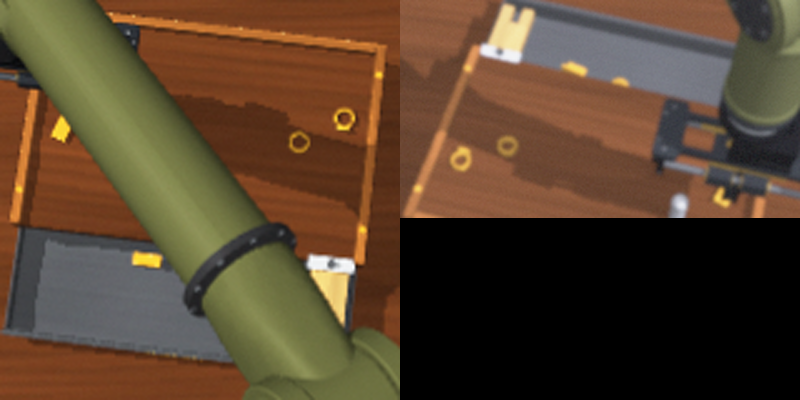

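The bar is in the tray at (147,260), and the angle and button are in the tray beyond the edge. The strip is last, with the fingers shut.

play_rows(
  increments=[
    [[0, 0, 0.2, 0, 0, 0, -1], [0, 0, 0.4, 0, 0, 0, -1], [0, 0, 0.6, 0, 0, 0, -1], [0, 0, 0.69, 0, 0, 0, -1], [0, 0, 0.69, 0, 0, 0, -1], [-0.1, 0, 0.69, 0, 0, 0, -1], [-0.2, 0, 0.69, 0, 0, 0, -1], [-0.3, 0, 0.69, 0, 0, 0, -1]],
  ],
)

```text
time: 12.9
position: [0.632, 0.2225, 0.1339]
tool_rot: [-3.133, 0.223, -0.002]
ft_force: [0.6, 0.4, 0.3]
grip_width: 0.004
grip_force: 0.3
```

play_rows(
  increments=[
    [[-0.1, 0, 0, 0, 0, 0, -1], [-0.2, 0, 0, 0, 0, 0, -1], [-0.3, 0, 0, 0, 0, 0, -1], [-0.4, 0, 0, 0, 0, 0, -1], [-0.5, 0, 0, 0, 0, 0, -1], [-0.6, 0, 0, 0, 0, 0, -1], [-0.7, 0, 0, 0, 0, 0, -1], [-0.8, 0, 0, 0, 0, 0, -1]],
  ],
)

```text
time: 13.7
position: [0.5527, 0.2333, 0.1327]
tool_rot: [3.133, -0.224, -0.0]
ft_force: [0.4, -0.6, 0.3]
grip_width: 0.007
grip_force: 0.3
```

play_rows(
  increments=[
    [[-0.1, 0, 0, 0, 0, 0, -1], [-0.2, 0, 0, 0, 0, 0, -1], [-0.3, 0, 0, 0, 0, 0, -1], [-0.4, 0, 0, 0, 0, 0, -1], [-0.5, 0, 0, 0, 0, 0, -1], [-0.6, 0, 0, 0, 0, 0, -1], [-0.7, 0, 0, 0, 0, 0, -1], [-0.7, 0, 0, 0, 0, 0, -1]],
  ],
)

```text
time: 14.5
position: [0.4826, 0.2436, 0.1327]
tool_rot: [3.133, -0.221, -0.001]
ft_force: [0.3, 0.3, -0.4]
grip_width: 0.001
grip_force: 0.0
```

play_rows(
  increments=[
    [[0, 0, -0.3, 0, 0, 0, -1], [0, 0, -0.6, 0, 0, 0, -1], [0, 0, -1, 0, 0, 0, -1], [0.5, -0.5, -1, 0, 0, 0, -1], [0.7, -1, -1, 0, 0, 0, -1], [0.7, -1, -1, 0, 0, 0, -1], [0.7, -1, -1, 0, 0, 0, -1]],
  ],
)

```text
time: 15.2
position: [0.5686, 0.335, 0.232]
tool_rot: [-3.131, 0.221, 0.002]
ft_force: [-0.2, -0.5, 0.3]
grip_width: 0.003
grip_force: 0.0
```

play_rows(
  increments=[
    [[0.2, -0.5, 0, 0, 0, 0, -1], [0.2, -1, 0, 0, 0, 0, -1], [0.2, -1, 0, 0, 0, 0, -1], [0.2, -1, 0, 0, 0, 0, -1]],
  ],
)

```text
time: 15.6
position: [0.6004, 0.4299, 0.2318]
tool_rot: [3.134, -0.219, -0.003]
ft_force: [0.5, -0.2, -0.8]
grip_width: 0.004
grip_force: 0.0
```

```bash
python3 - <<'E'
from h import *
s=ctrl.get_state();p=s['position'];print(s['time'],p)
a=ctrl.get_image('top')[148:308,232:392,::-1];b=ctrl.get_image('scene')[180:345,230:450,::-1]
cv2.imwrite('pics/c5.png',np.hstack([cv2.resize(a,(400,400),interpolation=2),cv2.copyMakeBorder(cv2.resize(b,(400,300),interpolation=2),0,100,0,0,0)]))
E
```

```text
15.6 [0.60038257 0.42986963 0.2318452 ]
```

View pics/c5.png

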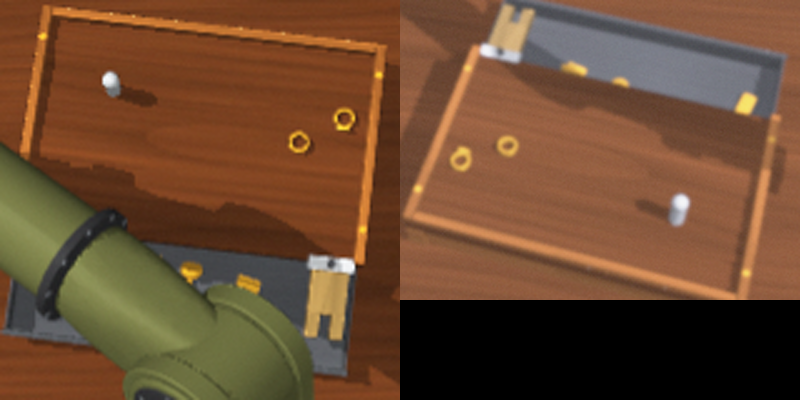

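The board is clear: angle (248,285) and button (190,270) are in the tray in the top view, the strip is there in the scene view (745,103), and the bar was seen in the tray earlier. The rings and punch haven't moved and the arm is clear, so I'm handing in.

```bash
python3 -c "
from bench import ctrl
print(ctrl.close_job())"
```

```text
the job is handed in; nothing more can be done
None
```

All four scrap pieces were swept into the catch tray, the rings and punch were left undisturbed, and the job was handed in at about 16 s; the hand-in gave no verdict, and the bar was hidden behind the arm in the last pictures but had been seen in the tray before that.

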